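# Lay out paraffin blocks on the cooling plate and shut the cover

## Robot

A 6-joint arm with a two-finger parallel gripper is mounted at the origin on a cart in front of the work surface, level with it; the furniture and walls round the work are solid. World frame = base frame: x ahead of the robot, y to its left, z up, the work surface at z = 0. Lengths are in m, angles in rad, forces in N, time in s.
With the tool pointing down it reaches from about 0.3 to 0.875 m from the base axis. Payload 4.2 kg.
Tool frame: the origin (TCP) lies at the very end of the fingers, on their centre line; the grasp point (between the pads) lies 19 mm behind it; x points along the fingers, y is the direction in which the jaws open and shut, and the axes are right-handed (so a half turn about x gives the same grasp; the last joint's range is limited). The gripper opens to 85 mm and grips with 20 to 120 N. Pads are 22 mm wide; open, the fingers measure 114 mm over their backs; the gripper's body (76 mm by 85 mm) begins 54 mm behind the grasp point. The pads swing forward as they close: fully open they stand 13 mm farther back than shut.
Start: joints at [-1.278, 0.32, 1.565, -0, 1.257, -0.02], TCP at [0.177, -0.547, 0.231] pointing down, gripper open.
Joint ranges: [-3.11, 3.11], [-0.84, 2.01], [0.21, 2.61], [-1.34, 4.49], [0.05, 2.63], [-2.56, 2.56]. Speed limits (rad/s): [2.57, 2.57, 3.14, 3.14, 3.14, 3.14].

## Interface

Orientations are given as a unit quaternion [x, y, z, w].
In Python, from workcell import ctrl, vision gives the robot as it stands.
- The arm moves only by the shell command python3 -m crank 'ROWS' [FORCE]. ROWS is JSON, a list of rows, each a list of 3 entries, a list of its own where there are three numbers: the shift along the tool's x, y, z in m, then the turn about the tool's x in degrees, then the opening, from -1 (shut) to 1 (fully open). In form: [[[x, y, z], twist, jaw], ...]. A call has 1 to 8 rows; each row shifts and turns the commanded pose from where the row before left it, along the tool's axes as they then stand; what a row does not reach is not made up. A row lasts 1/10 s, in which the tool goes at most 50 mm and 8.59 degrees, less where a joint would pass 70% of its speed; a pose out of reach is approached as far as the arm can. A call with a gripper value outside its range is refused whole. The fingers move at their own pace and stop on an object; FORCE is the grip in N (left out, the last holds). Time passes only in rows, so rows that do not move let the fingers close. It gives the time, the measured TCP pose, the force and the opening at its end, in the units of the state.
- ctrl.observe(): the state, without advancing time (a new reading comes with each control period).
- vision.snapshot(name): name is "side" or "top"; returns the picture (384x512x3 uint8, blue, green, red); there is no depth.
- vision.calibration(name): a dict with "mtx" (3x3 intrinsics, pixels), "k1" (the pictures are not rectified: a ray, as slopes to the right and down, at radius r is drawn at 1 + k1 r^2 times it, then the intrinsics apply), "xyz" and "orientation" of the camera in the world. Camera axes: x right, y down, z forward; pixel columns grow to the right and rows downward; lengths in m; the calibration is good to about 2 mm. A picture is of the moment at which its call begins. calibration takes no time and is no camera call.
- ctrl.hand_in(): hands the job in, once; it reports no verdict.
The state is a dict: "t": time; "q": joint angles; "qvel": joint speeds; "effort": joint torques, N m; "eef_pos": TCP position; "ee_rot": TCP orientation; "ft_force": force on the tool from outside, world axes, zero at the start; "wrist_torque": the same for the moment, N m; "finger_gap": finger opening in m.
Only numpy, scipy, OpenCV 4.12 (cv2) and the standard library are available. Lean on these libraries where they do the work, as an engineer would, in place of code of your own. Each camera call takes 0.05 s, during which the arm holds its last target.

## Task

The six paraffin blocks lie heaped on the cooling plate. Without picking them up, push them apart with the fingertips into one even layer: every block flat on the metal on its wax face, none touching another, and a finger's width (15 mm) between any two that lie side by side. Then swing the clear cover down gently until it is fully shut. Leave the two bottles and the slide box beside it where they are.

Things in the scene. Friction and masses are not known exactly. Their poses are not given: they have to be found in the camera images.
- plate_middle (a point): middle of the top surface of the fixed bench-top cooling plate: a bare flat metal plate 176 mm deep (x) by 260 mm wide (y), 48 mm above the worktop, with a rim 8 mm high and 8 mm wide round it; x points away from the operator's side to the hinge side, y to the left, z up. The housing under it is 280 x 310 mm, with a control strip in front that is not used
- cover_hinge (a point): middle of the cover's hinge axis on the plate's far side, 113 mm behind the plate's middle and 12 mm above its surface; the axis runs along y (axes as for the plate's middle)
- cover (a joint): hinge of the clear cover, rad: 0 = shut, about 1.7 at the start = standing open, leaning slightly back, 1.95 = the stop. A stiff hinge: the cover stays where it is left and takes about 1.5 N at the lip to move. The cover is a flat clear panel 4 mm thick, 284 mm wide, reaching 214 mm from the hinge axis, with shallow skirts on its inner side; shut, its underside is 19 mm above the plate, so that it shuts over a single layer of blocks but not over two
- cover_lip (a point): middle of the outer face of the cover's blue finger lip, which is 80 mm wide along the hinge direction and 5 mm thick and reaches from 213 to 234 mm from the hinge axis (this point is 223.5 mm from it along the cover, and 11 mm to the outer side). z points out of the cover's outer face (the side that looks up when shut), -x from the hinge towards the lip. Shut, this point is 23 mm above the plate's surface
- block_pink: paraffin block on its cassette, 40 x 28 x 12 mm, about 16 g: an off-white wax slab below (wax face down) and a slotted pink plastic cassette on top; origin at the middle of its wax face (underside); x along the 40 mm, y along the 28 mm, z up; starts on the plate in the heap
- block_blue: paraffin block on its cassette, 40 x 28 x 12 mm, about 16 g: an off-white wax slab below (wax face down) and a slotted blue plastic cassette on top; origin at the middle of its wax face (underside); x along the 40 mm, y along the 28 mm, z up; starts on the plate in the heap
- block_yellow: paraffin block on its cassette, 40 x 28 x 12 mm, about 16 g: an off-white wax slab below (wax face down) and a slotted yellow plastic cassette on top; origin at the middle of its wax face (underside); x along the 40 mm, y along the 28 mm, z up; starts on the plate in the heap
- block_green: paraffin block on its cassette, 40 x 28 x 12 mm, about 16 g: an off-white wax slab below (wax face down) and a slotted green plastic cassette on top; origin at the middle of its wax face (underside); x along the 40 mm, y along the 28 mm, z up; starts on the plate in the heap
- block_lilac: paraffin block on its cassette, 40 x 28 x 12 mm, about 16 g: an off-white wax slab below (wax face down) and a slotted lilac plastic cassette on top; origin at the middle of its wax face (underside); x along the 40 mm, y along the 28 mm, z up; starts on top of the other blocks
- block_orange: paraffin block on its cassette, 40 x 28 x 12 mm, about 16 g: an off-white wax slab below (wax face down) and a slotted orange plastic cassette on top; origin at the middle of its wax face (underside); x along the 40 mm, y along the 28 mm, z up; starts on top of the other blocks
- violet_bottle: brown bottle with a violet cap, 42 x 42 x 98 mm, standing on the worktop left of the plate; origin at the middle of its underside; to be left alone
- red_bottle: brown bottle with a red cap, 42 x 42 x 98 mm, standing on the worktop left of the plate; origin at the middle of its underside; to be left alone
- blue_slide_box: shut blue slide box, 92 x 170 x 34 mm, on the worktop right of the plate; origin at the middle of its underside; to be left alone
Mind the look-alikes: they are no part of the job. Leave any red look-alike of the block_lilac alone.

How it is judged:
On the way, in this order (a step that is already met when the one before it is completed fails the run):
1. all six blocks lie flat on the plate in one layer, none touching or close to another (z of block_pink in the frame of plate_middle between -0.003 and 0.003 m and angle between each of block_pink, block_blue, block_yellow, block_green, block_lilac, block_orange's own z axis and vertical below 0.12 rad and z of block_blue in the frame of plate_middle between -0.003 and 0.003 m and z of block_yellow in the frame of plate_middle between -0.003 and 0.003 m and z of block_green in the frame of plate_middle between -0.003 and 0.003 m and z of block_lilac in the frame of plate_middle between -0.003 and 0.003 m and z of block_orange in the frame of plate_middle between -0.003 and 0.003 m and horizontal distance between block_pink and block_blue above 0.042 m and contact force between block_pink and block_blue below 0.02 N and horizontal distance between each of block_pink, block_blue and block_yellow above 0.042 m and contact force between each of block_pink, block_blue and block_yellow below 0.02 N and horizontal distance between each of block_pink, block_blue, block_yellow and block_green above 0.042 m and contact force between each of block_pink, block_blue, block_yellow and block_green below 0.02 N and horizontal distance between each of block_pink, block_blue, block_yellow, block_green and block_lilac above 0.042 m and contact force between each of block_pink, block_blue, block_yellow, block_green and block_lilac below 0.02 N and horizontal distance between each of block_pink, block_blue, block_yellow, block_green, block_lilac and block_orange above 0.042 m and contact force between each of block_pink, block_blue, block_yellow, block_green, block_lilac and block_orange below 0.02 N and linear speed of each of block_pink, block_blue, block_yellow, block_green, block_lilac, block_orange below 0.01 m/s and value of joint cover above 0.8 rad), for 0.2 s.
2. the cover is shut over them (value of joint cover below 0.04 rad), for 0.2 s.
At the end, for the whole second after the job is handed in: All six blocks rest flat (within 0.12 rad) on the plate inside its rim, wax face down, no two touching and all centres more than 42 mm apart (a 14 mm gap between two blocks lying side by side), and the cover is shut to within 0.04 rad (z of block_pink in the frame of plate_middle between -0.003 and 0.003 m and angle between each of block_pink, block_blue, block_yellow, block_green, block_lilac, block_orange's own z axis and vertical below 0.12 rad and z of block_blue in the frame of plate_middle between -0.003 and 0.003 m and z of block_yellow in the frame of plate_middle between -0.003 and 0.003 m and z of block_green in the frame of plate_middle between -0.003 and 0.003 m and z of block_lilac in the frame of plate_middle between -0.003 and 0.003 m and z of block_orange in the frame of plate_middle between -0.003 and 0.003 m and horizontal distance between block_pink and block_blue above 0.042 m and contact force between block_pink and block_blue below 0.02 N and horizontal distance between each of block_pink, block_blue and block_yellow above 0.042 m and contact force between each of block_pink, block_blue and block_yellow below 0.02 N and horizontal distance between each of block_pink, block_blue, block_yellow and block_green above 0.042 m and contact force between each of block_pink, block_blue, block_yellow and block_green below 0.02 N and horizontal distance between each of block_pink, block_blue, block_yellow, block_green and block_lilac above 0.042 m and contact force between each of block_pink, block_blue, block_yellow, block_green and block_lilac below 0.02 N and horizontal distance between each of block_pink, block_blue, block_yellow, block_green, block_lilac and block_orange above 0.042 m and contact force between each of block_pink, block_blue, block_yellow, block_green, block_lilac and block_orange below 0.02 N and linear speed of each of block_pink, block_blue, block_yellow, block_green, block_lilac, block_orange below 0.01 m/s and value of joint cover below 0.04 rad).
It fails at once if a block is lifted well off the plate (blocks are slid, not picked up) (z of any of block_pink, block_blue, block_yellow, block_green, block_lilac, block_orange in the frame of plate_middle above 0.04 m).
It fails at once if a block falls off the cooling plate (z of any of block_pink, block_blue, block_yellow, block_green, block_lilac, block_orange in the frame of plate_middle below -0.01 m).
It fails at once if the cover is slammed (faster than 4 rad/s) (velocity of joint cover below -4 rad/s).
It fails at once if a bottle, or the slide box is disturbed (moved by more than 25 mm) (distance of any of violet_bottle, red_bottle, blue_slide_box from where it was at the start of the episode above 0.025 m).
It also fails if it takes over 64 s, if anything falls off the work surface, if the arm or the gripper's body presses on something with over 40 N, if the wrist force passes 120 N, or if a joint passes its speed limit or range.

## Working session

There is one attempt and no reset: what is moved stays moved. The work goes in short steps, Python scripts to look and compute and a shell command to move; the robot and the scene stay as the last step left them, time stands still between calls to the robot, and variables do not carry over. Pictures are saved under pics/ and viewed, and the job is handed in when it is done.

```bash
ls; mkdir -p pics
python3 - <<'E'
from workcell import ctrl, vision
import cv2
print(ctrl.observe())
for n in("side","top"):
    print(vision.calibration(n)); cv2.imwrite(f"pics/{n}0.png",vision.snapshot(n))
E
```

```text
pics
{'t': 0.0, 'q': array([-1.27802411e+00,  3.20317830e-01,  1.56566105e+00, -3.03410614e-05,
        1.25736396e+00, -2.00086801e-02]), 'qvel': array([ 3.16212220e-03, -4.12718381e-05,  4.46012283e-04, -3.07384486e-04,
       -1.10541202e-03,  7.85501726e-04]), 'effort': array([ 1.14561102e-03, -4.15517020e+01, -2.34160745e+01,  1.74873171e-04,
        8.39417742e-03,  7.25859138e-06]), 'eef_pos': array([ 0.17678632, -0.54666896,  0.23047432]), 'ee_rot': array([-0.69838217, -0.1107494 ,  0.69857064, -0.1095261 ]), 'ft_force': array([-0.31990835,  0.74023681,  0.37432457]), 'wrist_torque': array([-0.00806863, -0.00169438,  0.01083689]), 'finger_gap': 0.08554983780379749}
{'mtx': array([[393.52776932,   0.        , 253.24168289],
       [  0.        , 393.52776932, 191.60622197],
       [  0.        ,   0.        ,   1.        ]]), 'k1': 0.010756798732768394, 'xyz': array([0.335818  , 0.66006461, 0.63620485]), 'orientation': array([-0.16192362,  0.89089587, -0.41701164,  0.07865478])}
{'mtx': array([[409.6498194 ,   0.        , 258.95400295],
       [  0.        , 409.6498194 , 191.62061721],
       [  0.        ,   0.        ,   1.        ]]), 'k1': -0.07955381261338913, 'xyz': array([ 0.45923556, -0.00135056,  0.95715895]), 'orientation': array([-0.70452412,  0.70564578, -0.04410596,  0.06135517])}
```

View pics/top0.png

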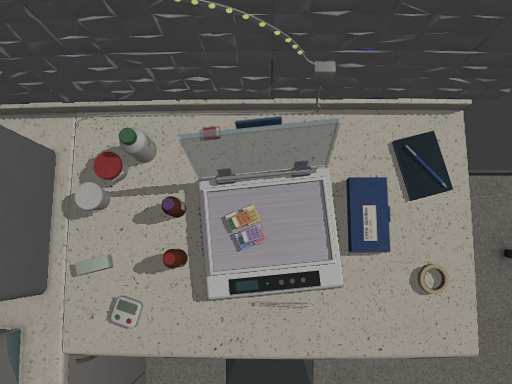

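View pics/side0.png

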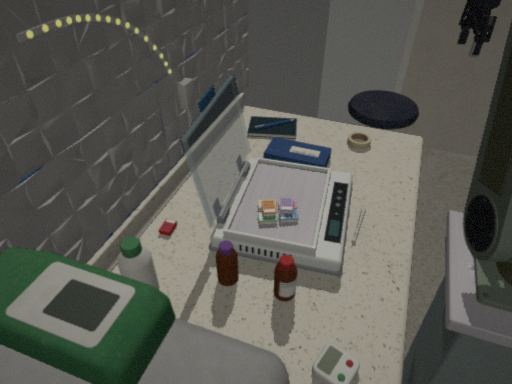

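The top view shows the heap at about (245,227) on the plate, the cover open above it, bottles at (174,207) and (175,258), and the slide box at (369,215). I'll zoom in.

```bash
cat > h.py <<'E'
import numpy as np, cv2
from workcell import ctrl, vision
from scipy.spatial.transform import Rotation as R
def cam(n):
    c=vision.calibration(n); return c,R.from_quat(c['orientation']).as_matrix()
def ray(n,u,v):
    c,M=cam(n); K=c['mtx']; d=np.array([(u-K[0,2])/K[0,0],(v-K[1,2])/K[1,1]]); s=d.copy()
    for _ in range(20): s=d/(1+c['k1']*(s@s))
    return c['xyz'],M@np.array([*s,1])
def pt(n,u,v,z):
    o,d=ray(n,u,v); return o+d*(z-o[2])/d[2]
def px(n,P):
    c,M=cam(n); p=M.T@(np.array(P)-c['xyz']); s=p[:2]/p[2]; s=s*(1+c['k1']*(s@s)); K=c['mtx']
    return np.array([K[0,0]*s[0]+K[0,2],K[1,1]*s[1]+K[1,2]])
def crop(img,name,x0,y0,x1,y1,f):
    cv2.imwrite(f"pics/{name}.png",cv2.resize(img[y0:y1,x0:x1],None,fx=f,fy=f,interpolation=cv2.INTER_CUBIC))
E
python3 - <<'E'
import cv2
from h import *
t=cv2.imread('pics/top0.png'); s=cv2.imread('pics/side0.png')
crop(t,'t0c',200,170,340,275,5.7); crop(t,'t0d',215,195,275,255,10); crop(s,'s0d',245,180,310,240,10)
E
```

```text
(no output)
```

View pics/t0c.png

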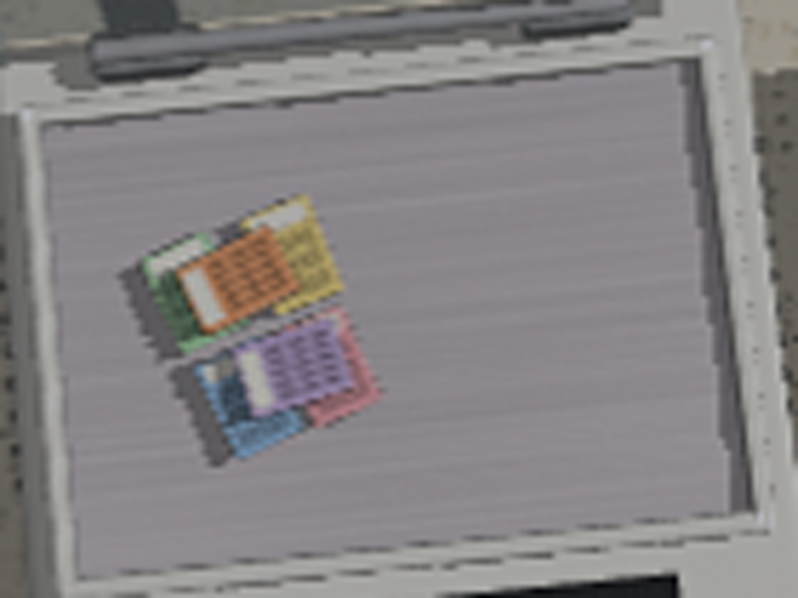

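View pics/t0d.png

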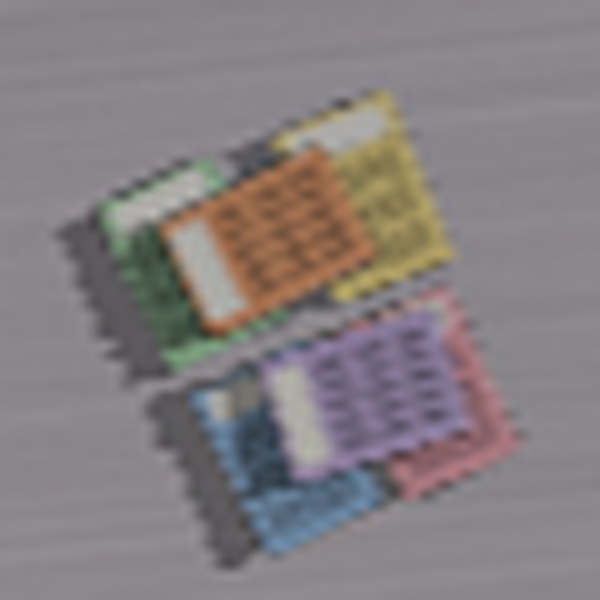

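View pics/s0d.png

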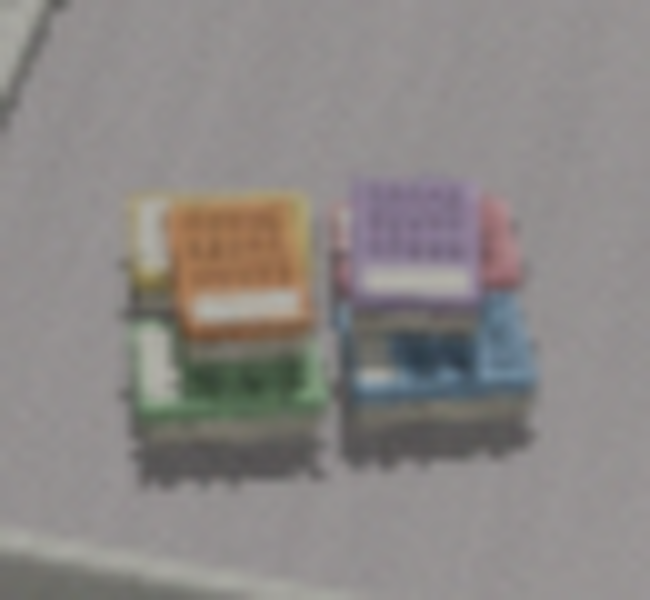

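Run:
```python
from h import *
f=5.7
c=[pt('top',200+u/f,170+v/f,0.056) for u,v in [(40,120),(705,50),(768,520),(72,583)]]
for p in c: print(p.round(4))
print([np.linalg.norm(c[i]-c[(i+1)%4]).round(4) for i in range(4)])
g=lambda u,v,z: pt('top',215+u/10,195+v/10,z)[:2].round(4)
print('orange',[g(*p,.072) for p in [(165,225),(315,150),(375,255),(215,330)]])
print('lilac',[g(*p,.072) for p in [(265,360),(445,308),(475,425),(300,478)]])
print('green corners',[g(*p,.060) for p in [(100,215),(215,165),(170,365)]])
print('yellow',[g(*p,.060) for p in [(275,140),(392,90),(452,258),(335,300)]])
print('blue',[g(*p,.060) for p in [(195,390),(270,555),(390,500)]])
print('pink',[g(*p,.060) for p in [(455,290),(520,435),(405,495)]])
# side checks
s=lambda u,v,z: pt('side',245+u/10,180+v/10,z)[:2].round(4)
print('side orange',[s(*p,.072) for p in [(168,205),(300,200),(312,325),(188,330)]])
print('side lilac',[s(*p,.072) for p in [(350,178),(478,180),(480,300),(352,302)]])
```

```text
[0.5965 0.1369 0.056 ]
[ 0.6233 -0.1238  0.056 ]
[ 0.4414 -0.1439  0.056 ]
[0.4177 0.1215 0.056 ]
[np.float64(0.262), np.float64(0.183), np.float64(0.2664), np.float64(0.1795)]
orange [array([0.5358, 0.0799]), array([0.5521, 0.0474]), array([0.5292, 0.0343]), array([0.5131, 0.0689])]
lilac [array([0.5066, 0.058 ]), array([0.5178, 0.0191]), array([0.4926, 0.0127]), array([0.4812, 0.0503])]
green corners [array([0.5391, 0.0954]), array([0.5501, 0.0701]), array([0.5061, 0.0796])]
yellow [array([0.5556, 0.0569]), array([0.5666, 0.0311]), array([0.5295, 0.0179]), array([0.5203, 0.0435])]
blue [array([0.5007, 0.0741]), array([0.4649, 0.0575]), array([0.4768, 0.0314])]
pink [array([0.5225, 0.0172]), array([0.4909, 0.0031]), array([0.4779, 0.0281])]
side orange [array([0.5503, 0.0492]), array([0.5238, 0.0376]), array([0.5088, 0.0748]), array([0.5328, 0.0853])]
side lilac [array([0.5158, 0.0267]), array([0.4893, 0.0176]), array([0.4779, 0.0549]), array([0.5031, 0.065 ])]
```

```bash
cat >> h.py <<'E'
C=np.array([0.5197,-0.0023]); YAW=0.096
Rp=np.array([[np.cos(YAW),-np.sin(YAW)],[np.sin(YAW),np.cos(YAW)]])
def toP(p): return Rp.T@(np.array(p)[:2]-C)
def toW(p): return C+Rp@np.array(p)
def tool():
    s=ctrl.observe(); M=R.from_quat(s['ee_rot']).as_matrix(); return s,M
def go(world,yawz=None):
    """shift in tool axes to reach world xyz ; yawz: desired world heading (rad) of tool z"""
    s,M=tool(); d=np.array(world)-s['eef_pos']
    print('t',round(s['t'],2),'pos',s['eef_pos'].round(4),'plate',toP(s['eef_pos']).round(4),'F',s['ft_force'].round(2),'gap',round(s['finger_gap'],4))
    print('tool y',M[:,1].round(3),'z',M[:,2].round(3),'shift tool(mm)',(M.T@d*1000).round(1), 'zhead',np.degrees(np.arctan2(M[1,2],M[0,2])).round(2))
E
python3 - <<'E'
from h import *
for n,p in dict(orange=(.531,.060),lilac=(.498,.038),yellow=(.542,.039),green=(.5265,.077),blue=(.4875,.055),pink=(.499,.025)).items(): print(n,toP(p).round(4))
go((.5,0,.2))
for uv in [(200,108),(330,108)]: print('wall',pt('top',*uv,0).round(3))
print(px('top',[.52,0,.048]))
E
```

```text
orange [0.0172 0.0609]
lilac [-0.0177  0.0422]
yellow [0.0262 0.039 ]
green [0.0144 0.0783]
blue [-0.0266  0.0601]
pink [-0.018   0.0292]
t 0.1 pos [ 0.1768 -0.5467  0.2306] plate [-0.3935 -0.509 ] F [-0.93  0.24 -0.  ] gap 0.0854
tool y [ 0.308 -0.951 -0.002] z [-0.951 -0.308 -0.   ] shift tool(mm) [  31.3 -420.7 -475.7] zhead -162.08
wall [0.812 0.167 0.   ]
wall [ 0.809 -0.151  0.   ]
[268.37312693 225.49135599]
```

```bash
python3 -m crank '[[[0,0,0],-7.6,-1],[[0.005,-0.03,-0.036],0,-1],[[0.005,-0.03,-0.036],0,-1],[[0.005,-0.03,-0.036],0,-1],[[0.005,-0.03,-0.036],0,-1],[[0.005,-0.03,-0.036],0,-1],[[0.005,-0.03,-0.036],0,-1],[[0.005,-0.03,-0.036],0,-1]]' 40; python3 -c "
from h import *
go((.4797,.0763,.15))"
```

```text
t: 0.9
eef_pos: [0.314, -0.2471, 0.196]
ee_rot: [0.69, 0.156, -0.69, 0.156]
ft_force: [1.9, -0.5, -0.5]
finger_gap: 0.0001
t 0.9 pos [ 0.314  -0.2471  0.196 ] plate [-0.2282 -0.224 ] F [ 1.88 -0.51 -0.53] gap 0.0001
tool y [ 0.43  -0.903 -0.   ] z [-0.903 -0.43  -0.   ] shift tool(mm) [  46.  -220.7 -288.7] zhead -154.52
```

```bash
python3 -m crank '[[[0.003,-0.028,-0.036],0,-1],[[0.003,-0.028,-0.036],0,-1],[[0.003,-0.028,-0.036],0,-1],[[0.004,-0.028,-0.036],0,-1],[[0.006,-0.028,-0.036],0,-1],[[0.006,-0.028,-0.036],0,-1],[[0.008,-0.028,-0.036],0,-1],[[0.01,-0.025,-0.036],0,-1]]'; python3 -c "
from h import *
go((.4797,.0763,.12))"
```

```text
t: 1.7
eef_pos: [0.479, 0.0766, 0.153]
ee_rot: [0.69, 0.156, -0.689, 0.157]
ft_force: [1.9, -0.8, 0.1]
finger_gap: 0.0002
t 1.7 pos [0.479  0.0766 0.153 ] plate [-0.033   0.0824] F [ 1.88 -0.8   0.12] gap 0.0002
tool y [ 0.432 -0.902  0.   ] z [-0.902 -0.432 -0.   ] shift tool(mm) [33.   0.6 -0.5] zhead -154.43
```

```bash
python3 -m crank '[[[0.04,0,0],0,-1],[[0.03,0,0],0,-1],[[0.015,0,0],0,-1],[[0.0025,0,0],0,-1]]'; python3 -c "
from h import *
go((.4797,.0763,.065))
crop(vision.snapshot('side'),'s1',235,150,335,230,8)
crop(vision.snapshot('top'),'t1',210,180,290,260,8)"
```

```text
t: 2.1
eef_pos: [0.4767, 0.0744, 0.0636]
ee_rot: [-0.688, -0.156, 0.692, -0.156]
ft_force: [-0.5, 0.3, 0.5]
finger_gap: -0.0002
t 2.1 pos [0.4767 0.0744 0.0636] plate [-0.0354  0.0805] F [-0.53  0.33  0.47] gap -0.0002
tool y [ 0.431 -0.902 -0.002] z [-0.902 -0.431  0.005] shift tool(mm) [-1.4 -0.4 -3.5] zhead -154.46
```

View pics/s1.png

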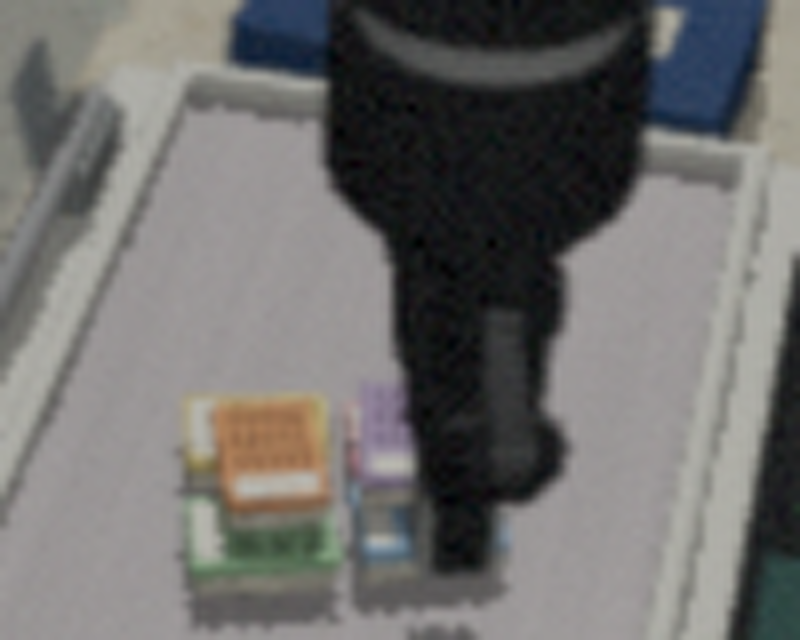

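View pics/t1.png

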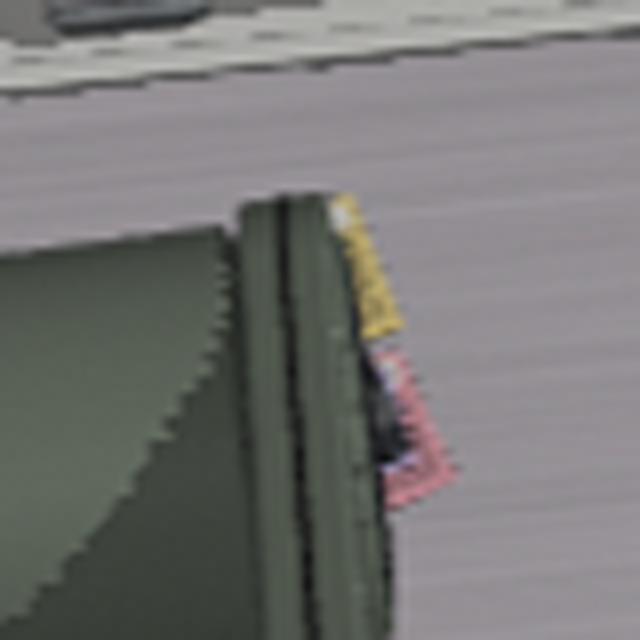

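```bash
python3 -c "
from h import *
s,M=tool(); p=s['eef_pos']; print(p, s['qvel'].round(3))
for d in [0,.011,-.011]: print((px('side',p+M[:,2]*d)-[235,150])*8)
"
```

```text
[0.47849591 0.07446416 0.06561949] [-0.002 -0.024 -0.022  0.     0.004  0.   ]
[439.39083826 544.66402792]
[480.98904732 542.07299965]
[397.72884778 547.2598976 ]
```

```bash
python3 -c "
from h import *
s,M=tool(); p=s['eef_pos']; print(p, s['qvel'].round(3))
for d in [.011,-.011]:
  for e in (-.0145,-.008): print(d,e,(px('side',p+M[:,2]*d+M[:,1]*e)-[235,150])*8)
crop(vision.snapshot('side'),'s2',265,190,305,230,16)
"
```

```text
[0.47849591 0.07446416 0.06561949] [-0.002 -0.024 -0.022  0.     0.004  0.   ]
0.011 -0.0145 [490.244482   580.66881136]
0.011 -0.008 [486.06424122 563.23741647]
-0.011 -0.0145 [405.85837241 585.98748467]
-0.011 -0.008 [402.18662973 568.49637989]
```

View pics/s2.png

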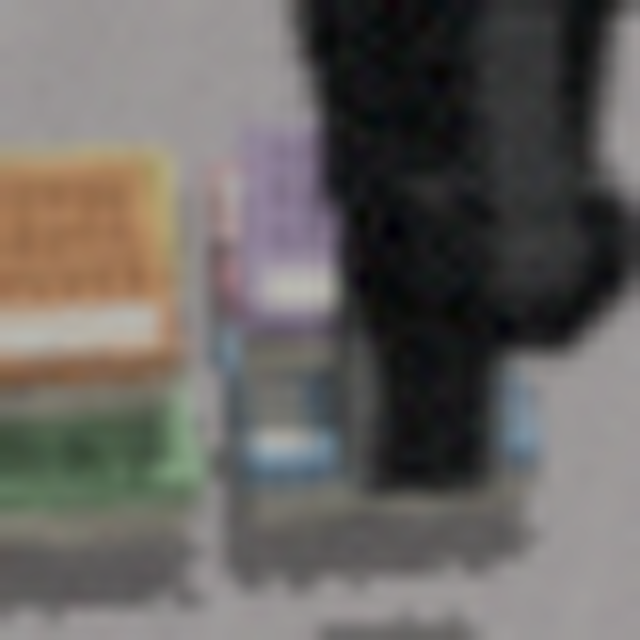

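```bash
python3 -c "
from h import *
for p in [(.4965,.041,.072),(.498,.038,.072),(.4782,.0793,.066),(.529,.0617,.072)]: print((px('side',p)-[265,190])*16)
"
```

```text
[344.34481888 222.00495981]
[340.22379    205.64364371]
[390.46627368 471.80398954]
[ 66.44724539 261.96523689]
```

```bash
python3 -m crank '[[[0,0,-0.0075],8.5,-1],[[0.0005,0,0],0,-1],[[0,0.008,0],0,-1],[[0,0.012,0],0,-1],[[0,0.015,0],0,-1],[[0,0.018,0],0,-1],[[0,0.020,0],0,-1],[[0,0.012,0],0,-1]]'; python3 -c "
from h import *
go((.4797,.0763,.065))
crop(vision.snapshot('side'),'s3',235,150,335,230,8)"
```

```text
t: 3.05
eef_pos: [0.5108, -0.0058, 0.0655]
ee_rot: [0.7, 0.104, -0.699, 0.105]
ft_force: [-0.5, -0.2, -0.3]
finger_gap: 0.0001
t 3.05 pos [ 0.5108 -0.0058  0.0655] plate [-0.0092 -0.0026] F [-0.46 -0.17 -0.29] gap 0.0001
tool y [ 0.292 -0.956  0.001] z [-0.956 -0.292 -0.001] shift tool(mm) [  0.5 -87.6   5.8] zhead -163.03
```

View pics/s3.png

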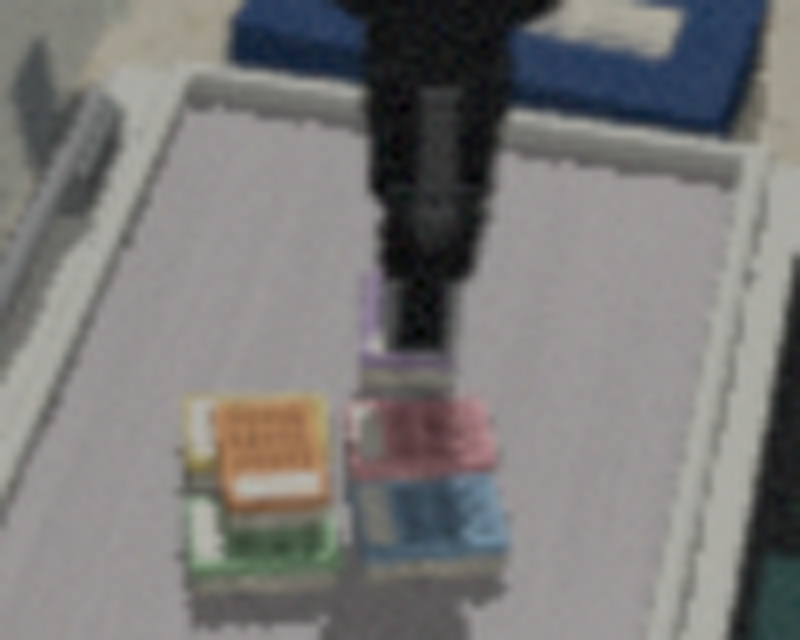

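Lilac has dropped flat beyond pink at about (405,350) in the crop, with the tip just above it. I'll try dragging it with light fingertip pressure.

```bash
python3 -m crank '[[[0,0.014,0],0,-1],[[0.004,0,0],0,-1],[[0.001,0,0],0,-1],[[0,0,0],0,-1]]'; python3 -m crank '[[[0.001,0,0],0,-1],[[0,0,0],0,-1]]';python3 -m crank '[[[0.001,0,0],0,-1],[[0,0,0],0,-1]]'
```

```text
t: 3.5
eef_pos: [0.514, -0.0166, 0.0601]
ee_rot: [-0.699, -0.105, 0.7, -0.105]
ft_force: [-0.2, -0.3, 0.9]
finger_gap: 0.0001
t: 3.7
eef_pos: [0.514, -0.0166, 0.0601]
ee_rot: [-0.699, -0.105, 0.699, -0.105]
ft_force: [-3.0, -1.4, 6.4]
finger_gap: 0.0003
t: 3.9
eef_pos: [0.514, -0.0166, 0.06]
ee_rot: [0.699, 0.105, -0.699, 0.105]
ft_force: [-3.8, -1.2, 14.6]
finger_gap: -0.0
```

```bash
python3 -m crank '[[[-0.0007,0,0],0,-1],[[0,0.006,0],0,-1],[[0,0.01,0],0,-1],[[0,0.012,0],0,-1],[[0,0.012,0],0,-1],[[0,0.012,0],0,-1],[[0,0.01,0],0,-1],[[0,0,0],0,-1]]'; python3 -c "
from h import *
go((.4797,.0763,.065))
crop(vision.snapshot('side'),'s4',235,150,335,230,8)"
```

```text
t: 4.7
eef_pos: [0.5335, -0.0764, 0.06]
ee_rot: [0.7, 0.104, -0.699, 0.105]
ft_force: [0.5, -1.3, 6.9]
finger_gap: 0.0004
t 4.7 pos [ 0.5335 -0.0764  0.06  ] plate [ 0.0066 -0.075 ] F [ 0.54 -1.35  6.91] gap 0.0004
tool y [ 0.293 -0.956  0.001] z [-0.956 -0.293 -0.002] shift tool(mm) [  -5.1 -161.7    6.7] zhead -162.97
```

View pics/s4.png

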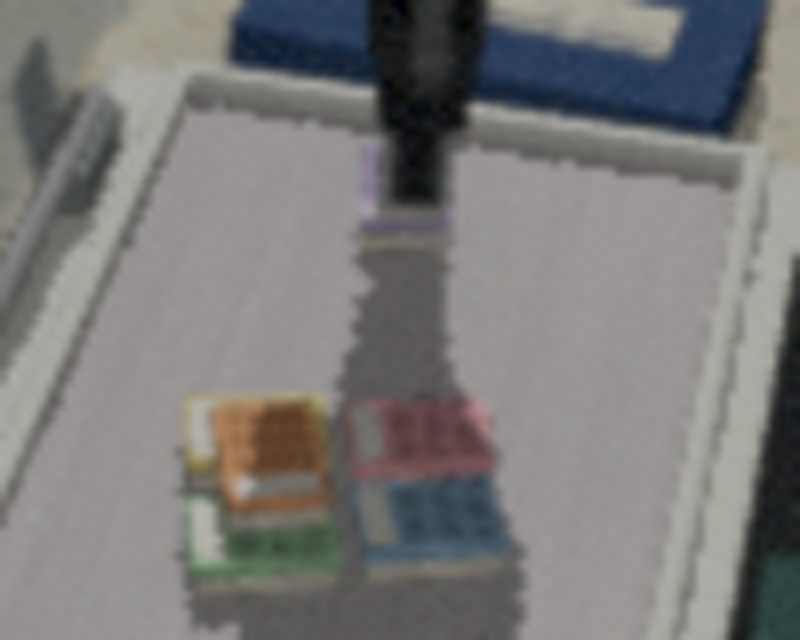

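```bash
python3 -m crank '[[[0,-0.001,0.006],0,-1],[[0,-0.002,0.012],0,-1],[[0,-0.003,0.012],0,-1],[[0,-0.003,0.012],0,-1],[[0,0,0],0,-1],[[-0.02,0,0],0,-1],[[-0.03,0,0],0,-1]]'; python3 -c "
from h import *
o=np.array([.530,.061]); v=np.array([-.44,.898])
go((*(o+.038*v),.09))
crop(vision.snapshot('side'),'s5',235,150,335,230,8)"
```

```text
t: 5.45
eef_pos: [0.4867, -0.0791, 0.1076]
ee_rot: [-0.697, -0.106, 0.702, -0.104]
ft_force: [1.1, -0.4, -0.6]
finger_gap: 0.0
t 5.45 pos [ 0.4867 -0.0791  0.1076] plate [-0.0402 -0.0733] F [ 1.09 -0.43 -0.61] gap 0.0
tool y [ 0.293 -0.956 -0.003] z [-0.956 -0.293  0.006] shift tool(mm) [  17.7 -158.7  -76.6] zhead -162.95
```

View pics/s5.png

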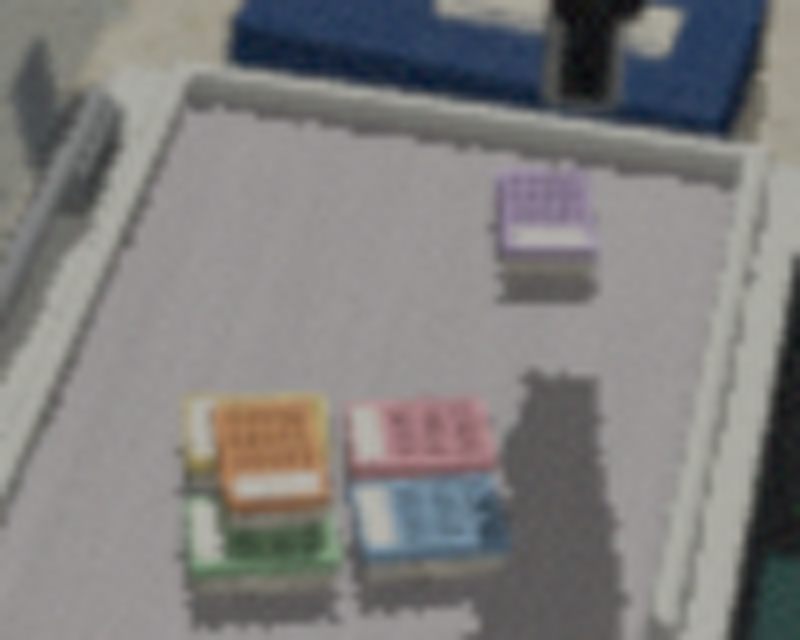

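```bash
python3 -m crank '[[[0,0,0],-8.5,-1],[[0,-0.0295,-0.0198],-1,-1],[[0,-0.0295,-0.0198],0,-1],[[0,-0.0295,-0.0198],0,-1],[[0,-0.0295,-0.0198],0,-1],[[0,-0.0295,-0.0198],0,-1],[[0,0,0],0,-1]]'; python3 -c "
from h import *
o=np.array([.5305,.061]); v=np.array([-.445,.895])
go((*(o+.040*v),.065))"
```

```text
t: 6.2
eef_pos: [0.5122, 0.0997, 0.1084]
ee_rot: [-0.688, -0.164, 0.688, -0.163]
ft_force: [-0.1, 0.5, 0.7]
finger_gap: 0.0001
t 6.2 pos [0.5122 0.0997 0.1084] plate [0.0023 0.1022] F [-0.15  0.52  0.69] gap 0.0001
tool y [ 0.451 -0.893 -0.001] z [-0.893 -0.451  0.   ] shift tool(mm) [43.4  2.8  0.9] zhead -153.21
```

```bash
python3 -m crank '[[[0.03,0,0],0,-1],[[0.0135,0,0],0,-1],[[0,0,0],0,-1]]'; python3 -m crank '[[[0,0.008,0],0,-1],[[0,0.012,0],0,-1],[[0,0.015,0],0,-1],[[0,0.018,0],0,-1],[[0,0.020,0],0,-1],[[0,0.012,0],0,-1]]'; python3 -c "
from h import *
go((.4797,.0763,.065))
crop(vision.snapshot('side'),'s6',235,150,335,230,8)"
```

```text
t: 6.5
eef_pos: [0.5101, 0.0955, 0.0632]
ee_rot: [-0.686, -0.162, 0.691, -0.162]
ft_force: [-0.1, 0.8, 0.1]
finger_gap: -0.0002
t: 7.1
eef_pos: [0.5524, 0.0178, 0.0662]
ee_rot: [0.689, 0.161, -0.688, 0.162]
ft_force: [0.4, -0.2, 0.6]
finger_gap: -0.0001
t 7.1 pos [0.5524 0.0178 0.0662] plate [0.0345 0.0169] F [ 0.42 -0.2   0.57] gap -0.0001
tool y [ 0.445 -0.896  0.001] z [-0.896 -0.445 -0.002] shift tool(mm) [  1.  -84.7  39.1] zhead -153.58
```

View pics/s6.png

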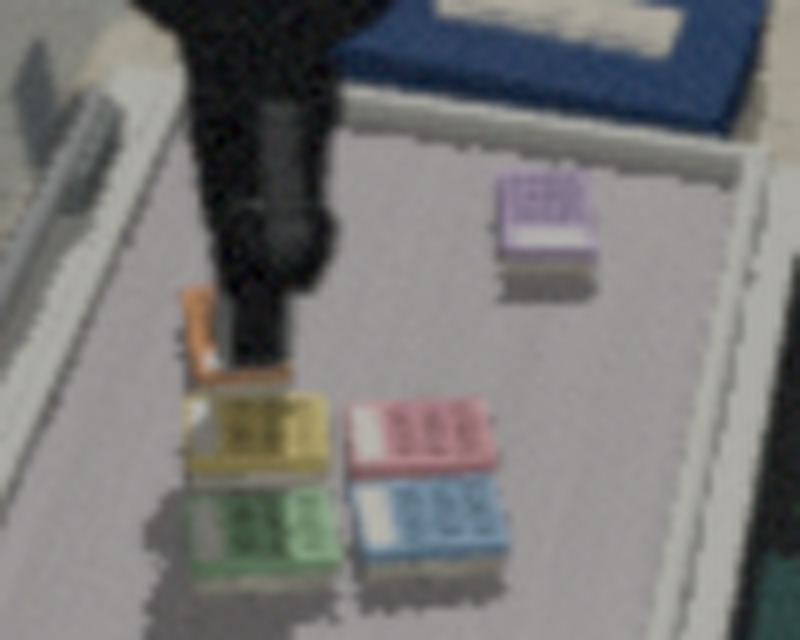

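```bash
python3 -m crank '[[[0,0.008,0],0,-1],[[0,0.010,0],0,-1],[[0,0,0],0,-1]]'; python3 -m crank '[[[0.004,0,0],0,-1],[[0.0015,0,0],0,-1],[[0,0,0],0,-1]]'; python3 -c "
from h import *
go((.4797,.0763,.065))
crop(vision.snapshot('side'),'s7',235,150,335,230,8)"
```

```text
t: 7.45
eef_pos: [0.5596, 0.0032, 0.0656]
ee_rot: [0.689, 0.162, -0.688, 0.162]
ft_force: [-0.0, -0.3, 0.6]
finger_gap: 0.0004
t: 7.75
eef_pos: [0.5586, 0.0044, 0.0601]
ee_rot: [-0.688, -0.162, 0.688, -0.162]
ft_force: [-0.7, -1.4, 3.0]
finger_gap: -0.0003
t 7.75 pos [0.5586 0.0044 0.0601] plate [0.0394 0.0029] F [-0.71 -1.37  3.04] gap -0.0003
tool y [ 0.447 -0.894 -0.   ] z [-0.894 -0.447  0.001] shift tool(mm) [ -4.9 -99.6  38.4] zhead -153.44
```

View pics/s7.png

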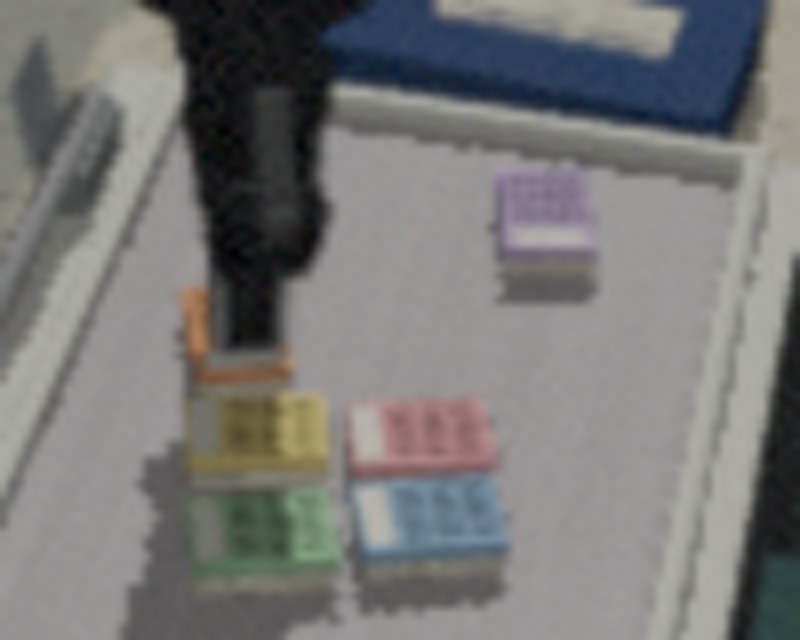

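```bash
python3 -m crank '[[[0.0006,0.005,0.002],0,-1],[[0,0.010,0.004],0,-1],[[0,0.012,0.0045],0,-1],[[0,0.012,0.0045],0,-1],[[0,0.012,0.0045],0,-1],[[0,0.012,0.0045],0,-1],[[0,0.008,0.003],0,-1],[[0,0,0],0,-1]]'; python3 -m crank '[[[-0.02,0,0],0,-1],[[-0.03,0,0],0,-1]]'; python3 -c "
from h import *
go((*toW((.025,.035)),.09))
crop(vision.snapshot('side'),'s8',235,150,335,230,8)
crop(vision.snapshot('top'),'t8',200,170,340,275,5.7)"
```

```text
t: 8.6
eef_pos: [0.5673, -0.0726, 0.0601]
ee_rot: [0.689, 0.162, -0.688, 0.163]
ft_force: [0.1, -2.7, 4.8]
finger_gap: -0.0003
t: 8.8
eef_pos: [0.5649, -0.0712, 0.1079]
ee_rot: [-0.687, -0.163, 0.69, -0.162]
ft_force: [0.1, 0.4, -0.3]
finger_gap: 0.0
t 8.8 pos [ 0.5649 -0.0712  0.1079] plate [ 0.0384 -0.0729] F [ 0.12  0.37 -0.31] gap 0.0
tool y [ 0.447 -0.895 -0.003] z [-0.895 -0.447  0.004] shift tool(mm) [  18.1 -105.5  -26.3] zhead -153.47
```

View pics/s8.png

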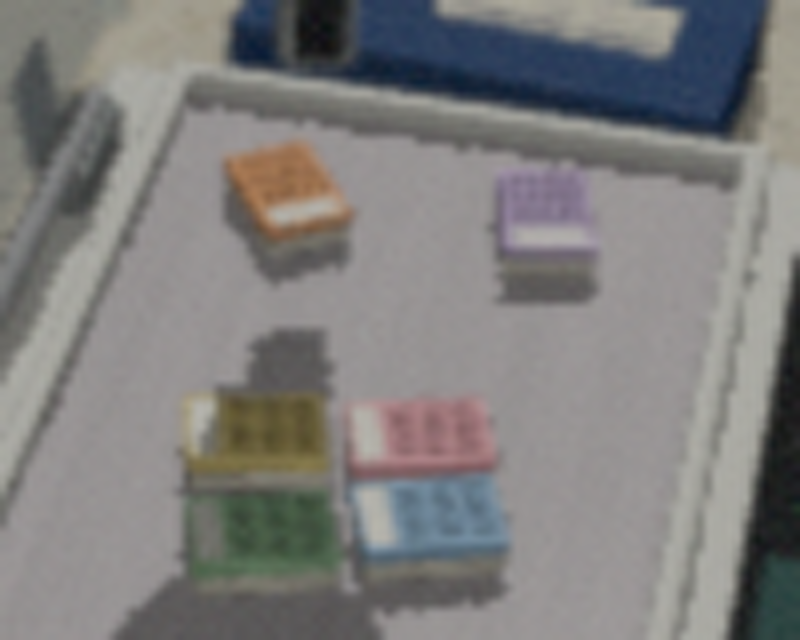

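View pics/t8.png

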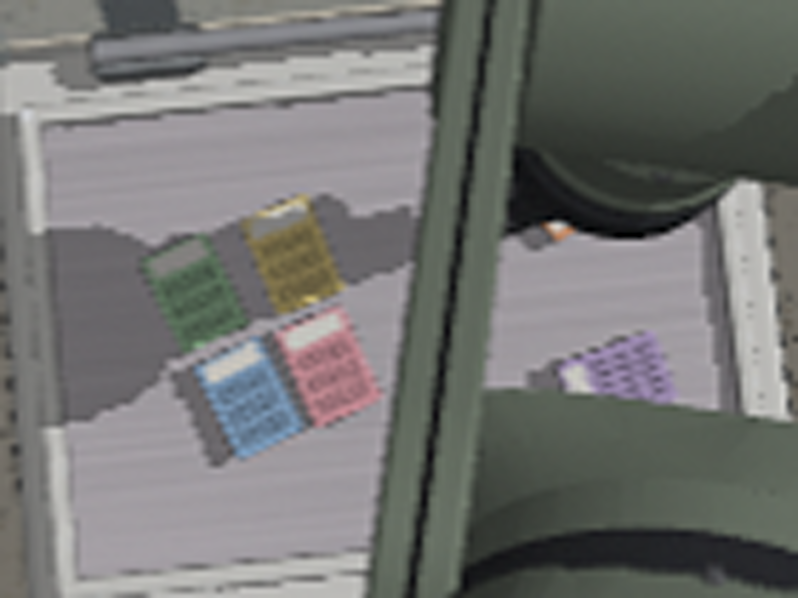

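```bash
python3 -c "
from h import *
for n,c in dict(y=(295,254),g=(197,294),b=(250,397),p=(330,365)).items():
  w=pt('top',200+c[0]/5.7,170+c[1]/5.7,.06); print(n,w.round(4),toP(w).round(4))
for n,c in dict(y=(257,432),g=(265,530),b=(430,515),p=(422,435)).items():
  w=pt('side',235+c[0]/8,150+c[1]/8,.06); print(n,w.round(4),toP(w).round(4))
go((*toW((.025,.038)),.085))
"
```

```text
y [0.5433 0.0364 0.06  ] [0.0272 0.0363]
g [0.5279 0.0742 0.06  ] [0.0155 0.0753]
b [0.4884 0.0535 0.06  ] [-0.0258  0.0586]
p [0.5006 0.0229 0.06  ] [-0.0166  0.0269]
y [0.5398 0.0431 0.06  ] [0.0244 0.0433]
g [0.5249 0.0795 0.06  ] [0.0131 0.0809]
b [0.4855 0.0586 0.06  ] [-0.0282  0.0639]
p [0.4969 0.0285 0.06  ] [-0.0197  0.0328]
t 8.9 pos [ 0.569  -0.0717  0.1127] plate [ 0.0424 -0.0738] F [ 1.78 -0.56  0.08] gap -0.0
tool y [ 0.447 -0.895  0.004] z [-0.895 -0.447 -0.006] shift tool(mm) [  27.4 -110.7  -23.7] zhead -153.46
```

```bash
python3 -m crank '[[[0,-0.037,-0.008],0,-1],[[0,-0.037,-0.008],0,-1],[[0.005,-0.036,-0.008],0,-1],[[0.03,0,0],0,-1],[[0.011,0,0],0,-1],[[0,0,0],0,-1]]'; python3 -c "
from h import *
go((*toW((.026,.038)),.061))"
```

```text
t: 9.5
eef_pos: [0.5378, 0.0375, 0.0617]
ee_rot: [-0.687, -0.162, 0.689, -0.162]
ft_force: [0.2, 1.2, 0.3]
finger_gap: -0.0001
t 9.5 pos [0.5378 0.0375 0.0617] plate [0.0218 0.0379] F [0.16 1.23 0.33] gap -0.0001
tool y [ 0.447 -0.895 -0.001] z [-0.895 -0.447  0.003] shift tool(mm) [ 0.7  1.4 -3.9] zhead -153.46
```

```bash
python3 -m crank '[[[0.0025,0,0],0,-1],[[0,0,0],0,-1]]'; python3 -m crank '[[[0,0,0],0,-1]]'
```

```text
t: 9.7
eef_pos: [0.5391, 0.037, 0.0609]
ee_rot: [0.688, 0.162, -0.688, 0.162]
ft_force: [0.2, -0.6, 0.0]
finger_gap: -0.0
t: 9.8
eef_pos: [0.5392, 0.0371, 0.0612]
ee_rot: [0.689, 0.162, -0.688, 0.162]
ft_force: [0.4, -0.1, -1.0]
finger_gap: 0.0
```

```bash
python3 -m crank '[[[0.0012,0,0],0,-1],[[0.0006,0,0],0,-1],[[0,0,0],0,-1]]'
```

```text
t: 10.1
eef_pos: [0.5393, 0.0373, 0.0601]
ee_rot: [0.689, 0.162, -0.688, 0.162]
ft_force: [-0.5, -0.3, 4.1]
finger_gap: -0.0001
```

```bash
python3 -m crank '[[[0.0003,0.005,0],0,-1],[[0,0.01,-0.001],0,-1],[[0,0.012,-0.001],0,-1],[[0,0.010,-0.001],0,-1],[[0,0.006,0],0,-1],[[0,0,0],0,-1],[[-0.015,0,0],0,-1]]'; python3 -c "
from h import *
go((*toW((-.0185,.0275)),.075))
crop(vision.snapshot('side'),'s9',235,150,335,230,8)"
```

```text
t: 10.8
eef_pos: [0.5598, 0.0002, 0.0729]
ee_rot: [-0.687, -0.162, 0.689, -0.162]
ft_force: [0.0, -0.4, 0.0]
finger_gap: 0.0002
t 10.8 pos [5.598e-01 2.000e-04 7.290e-02] plate [ 0.0401 -0.0014] F [ 0.03 -0.35  0.  ] gap 0.0002
tool y [ 0.446 -0.895 -0.001] z [-0.895 -0.446  0.003] shift tool(mm) [ -1.9 -48.   44.4] zhead -153.51
```

View pics/s9.png

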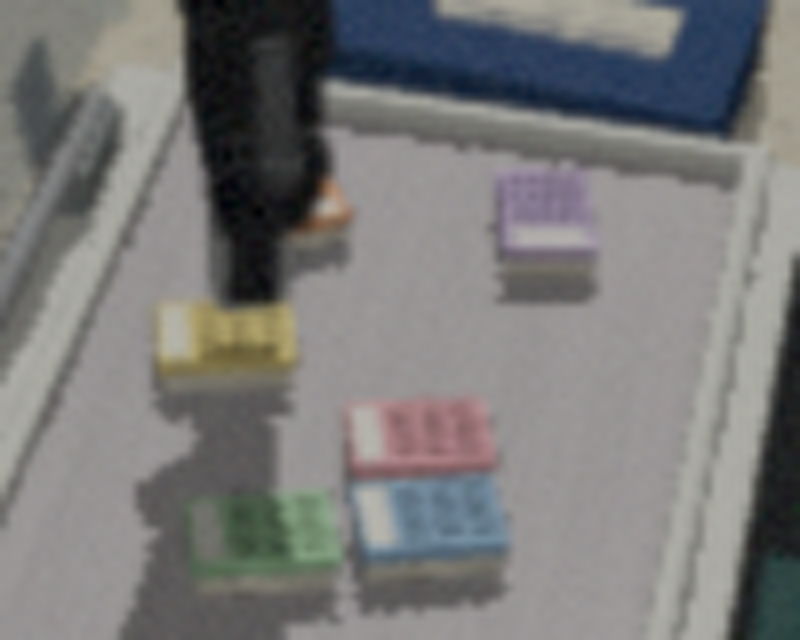

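```bash
python3 -m crank '[[[0,-0.024,0.022],0,-1],[[0,-0.024,0.022],0,-1],[[0.01,0,0],0,-1],[[0.0025,0,0],0,-1],[[0.0015,0,0],0,-1],[[0,0,0],0,-1]]'; python3 -c "
from h import *
go((*toW((-.0185,.0285)),.061))"
```

```text
t: 11.45
eef_pos: [0.501, 0.0236, 0.0601]
ee_rot: [0.688, 0.162, -0.688, 0.162]
ft_force: [-1.1, 0.8, 4.0]
finger_gap: -0.0
t 11.45 pos [0.501  0.0236 0.0601] plate [-0.0161  0.0275] F [-1.08  0.83  3.99] gap -0.0
tool y [ 0.446 -0.895  0.   ] z [-0.895 -0.446 -0.   ] shift tool(mm) [-0.9 -1.7  1.9] zhead -153.5
```

```bash
python3 -m crank '[[[0.0003,0.004,0.005],0,-1],[[0,0.007,0.009],0,-1],[[0,0.007,0.009],0,-1],[[0,0.007,0.009],0,-1],[[0,0.004,0.005],0,-1],[[0,0,0],0,-1],[[-0.015,0,0],0,-1]]'; python3 -c "
from h import *
go((*toW((.0145,.078)),.075))
crop(vision.snapshot('side'),'s10',235,150,335,230,8)"
```

```text
t: 12.15
eef_pos: [0.4777, -0.0201, 0.0732]
ee_rot: [-0.687, -0.162, 0.69, -0.162]
ft_force: [0.8, 0.1, 0.4]
finger_gap: 0.0001
t 12.15 pos [ 0.4777 -0.0201  0.0732] plate [-0.0436 -0.0137] F [0.78 0.07 0.42] gap 0.0001
tool y [ 0.446 -0.895 -0.002] z [-0.895 -0.446  0.005] shift tool(mm) [ -2.1 -64.9 -87. ] zhead -153.53
```

View pics/s10.png

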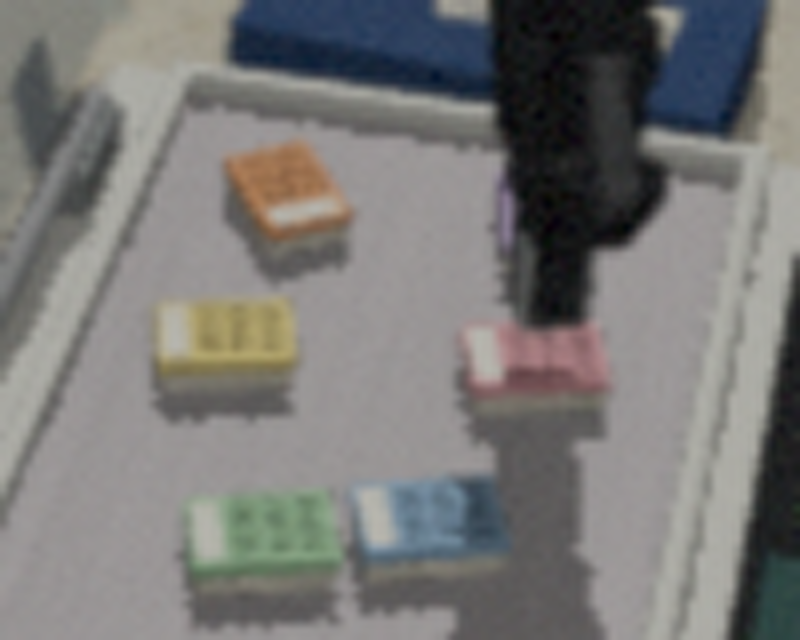

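```bash
python3 -m crank '[[[0,-0.022,-0.029],0,-1],[[0,-0.022,-0.029],0,-1],[[0,-0.021,-0.027],0,-1],[[0.01,0,0],0,-1],[[0.0025,0,0],0,-1],[[0.0015,0,0],0,-1],[[0,0,0],0,-1]]'; python3 -c "
from h import *
go((*toW((.0145,.078)),.061))"
```

```text
t: 12.9
eef_pos: [0.5258, 0.0761, 0.0602]
ee_rot: [-0.688, -0.162, 0.689, -0.162]
ft_force: [-0.4, 0.1, 0.0]
finger_gap: -0.0
t 12.9 pos [0.5258 0.0761 0.0602] plate [0.0136 0.0774] F [-0.44  0.11  0.03] gap -0.0
tool y [ 0.446 -0.895 -0.   ] z [-0.895 -0.446  0.002] shift tool(mm) [-0.8 -0.2 -1.1] zhead -153.54
```

```bash
python3 -m crank '[[[0.0008,0,0],0,-1],[[0,0,0],0,-1]]'; python3 -m crank '[[[0.0002,0.001,-0.004],0,-1],[[0,0.001,-0.007],0,-1],[[0,0.002,-0.008],0,-1],[[0,0.001,-0.006],0,-1],[[0,0,0],0,-1],[[-0.015,0,0],0,-1]]'; python3 -c "
from h import *
go((*toW((-.0275,.062)),.075))"
```

```text
t: 13.1
eef_pos: [0.5261, 0.0761, 0.0601]
ee_rot: [-0.688, -0.162, 0.689, -0.162]
ft_force: [-2.5, -1.5, 3.8]
finger_gap: -0.0002
t: 13.7
eef_pos: [0.55, 0.083, 0.0731]
ee_rot: [-0.687, -0.162, 0.69, -0.162]
ft_force: [0.0, 0.1, -1.1]
finger_gap: -0.0003
t 13.7 pos [0.55   0.083  0.0731] plate [0.0383 0.082 ] F [ 0.03  0.14 -1.1 ] gap -0.0003
tool y [ 0.446 -0.895 -0.001] z [-0.895 -0.446  0.004] shift tool(mm) [-1.7 -4.9 68.6] zhead -153.53
```

```bash
python3 -m crank '[[[0,-0.003,0.034],0,-1],[[0,-0.002,0.033],0,-1],[[0.01,0,0],0,-1],[[0.003,0,0],0,-1],[[0.0015,0,0],0,-1],[[0,0,0],0,-1]]'; python3 -m crank '[[[0,0,0],0,-1]]'
```

```text
t: 14.3
eef_pos: [0.4904, 0.0586, 0.0601]
ee_rot: [0.689, 0.162, -0.688, 0.162]
ft_force: [-0.7, -0.7, 1.9]
finger_gap: 0.0001
t: 14.4
eef_pos: [0.4904, 0.0586, 0.0601]
ee_rot: [0.689, 0.162, -0.688, 0.163]
ft_force: [0.4, -0.7, 1.8]
finger_gap: -0.0
```

```bash
python3 -c "
from h import *
go((*toW((-.0275,.062)),.06))"
```

```text
t 14.4 pos [0.4904 0.0586 0.0601] plate [-0.0233  0.0635] F [ 0.41 -0.74  1.84] gap -0.0
tool y [ 0.447 -0.895  0.001] z [-0.895 -0.447 -0.001] shift tool(mm) [ 0.1 -0.1  4.4] zhead -153.46
```

```bash
python3 -m crank '[[[0.0005,0,0],0,-1],[[0,-0.004,0.002],0,-1],[[0,-0.006,0.003],0,-1],[[0,-0.006,0.003],0,-1],[[0,-0.003,0.002],0,-1],[[0,0,0],0,-1],[[-0.03,0,0],0,-1],[[-0.04,0,0],0,-1]]'; python3 -c "
from h import *
go((*toW((-.0275,.062)),.06))
crop(vision.snapshot('side'),'s11',235,150,335,230,8)"
```

```text
t: 15.2
eef_pos: [0.4687, 0.0715, 0.1279]
ee_rot: [-0.685, -0.163, 0.691, -0.162]
ft_force: [0.7, -0.5, -0.6]
finger_gap: 0.0003
t 15.2 pos [0.4687 0.0715 0.1279] plate [-0.0437  0.0783] F [ 0.69 -0.46 -0.57] gap 0.0003
tool y [ 0.447 -0.895 -0.003] z [-0.895 -0.447  0.008] shift tool(mm) [67.8 21.3 -9.8] zhead -153.47
```

View pics/s11.png

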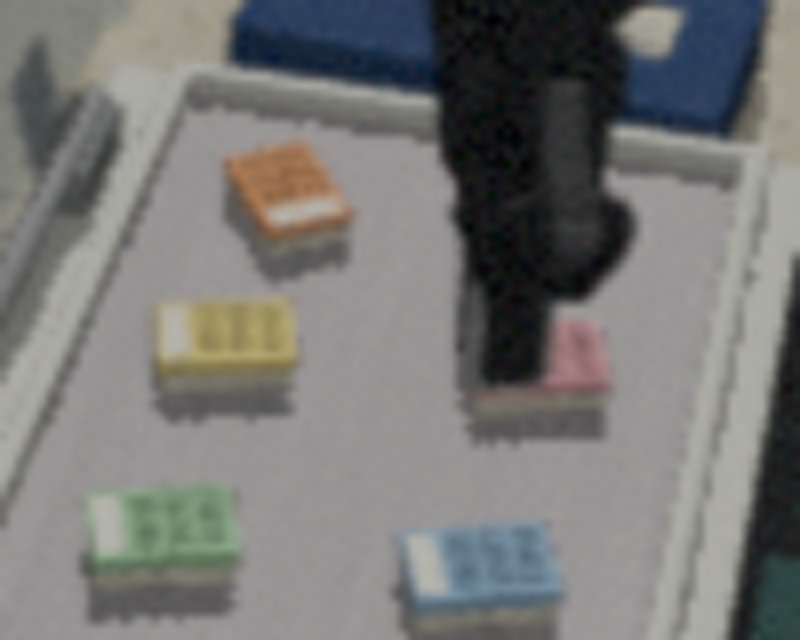

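All six now lie apart, with wide gaps. Next I raise the arm and check the cover.

```bash
python3 -m crank '[[[-0.04,0,0],7,-1],[[-0.048,0,0],7,-1],[[-0.048,0,0],7,-1],[[-0.048,0,0],0,-1],[[-0.012,0,0],0,-1],[[0,0,0],0,-1]]'; python3 -c "
from h import *
go((*toW((.185,0)),.325))
L=lambda th,r,n,y: (*toW((.113-r*np.cos(th)+n*np.sin(th),y)), .060+r*np.sin(th)+n*np.cos(th))
for th in (1.65,1.7,1.75):
  print(th,[px(c,L(th,.214,.011,y)).round(1) for c in('top','side') for y in(-.142,.142)], 'lip',[px(c,L(th,.234,.011,y)).round(1) for c in('top','side') for y in(-.04,.04)])
cv2.imwrite('pics/s12.png',vision.snapshot('side'));cv2.imwrite('pics/t12.png',vision.snapshot('top'))
t=cv2.imread('pics/top0.png');crop(t,'t0e',170,90,350,190,4.4)
t=cv2.imread('pics/t12.png');crop(t,'t12e',170,90,350,280,3)
"
```

```text
t: 15.85
eef_pos: [0.4719, 0.0717, 0.3267]
ee_rot: [0.707, 0.034, -0.705, 0.034]
ft_force: [0.8, -0.0, -0.7]
finger_gap: 0.0001
t 15.85 pos [0.4719 0.0717 0.3267] plate [-0.0405  0.0782] F [ 0.84 -0.04 -0.73] gap 0.0001
tool y [ 0.097 -0.995 -0.   ] z [-0.995 -0.097 -0.003] shift tool(mm) [   2.3   78.5 -225.4] zhead -174.45
1.65 [array([343. , 127.8]), array([180., 144.]), array([238.2,  72.6]), array([190.5, 137.3])] lip [array([284.8, 129.1]), array([237.4, 133.8]), array([222.6,  82.9]), array([209.1, 100.4])]
1.7 [array([342. , 122.2]), array([179.8, 138.4]), array([233.7,  72.8]), array([184.9, 137.3])] lip [array([284. , 122.9]), array([236.9, 127.6]), array([217.3,  83.1]), array([203.4, 100.5])]
1.75 [array([341. , 116.9]), array([179.7, 133. ]), array([229.4,  73.3]), array([179.5, 137.6])] lip [array([283.2, 116.9]), array([236.4, 121.5]), array([212.1,  83.5]), array([197.9, 100.9])]
```

View pics/s12.png

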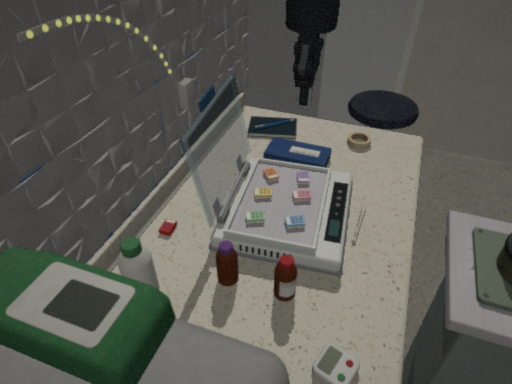

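View pics/t0e.png

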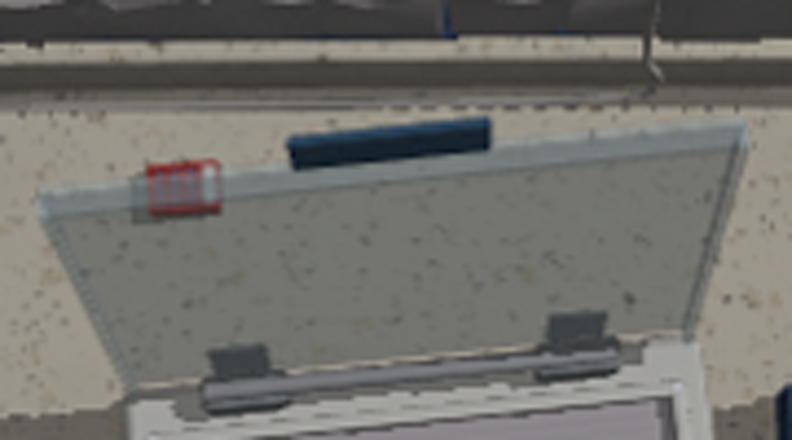

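View pics/t12e.png

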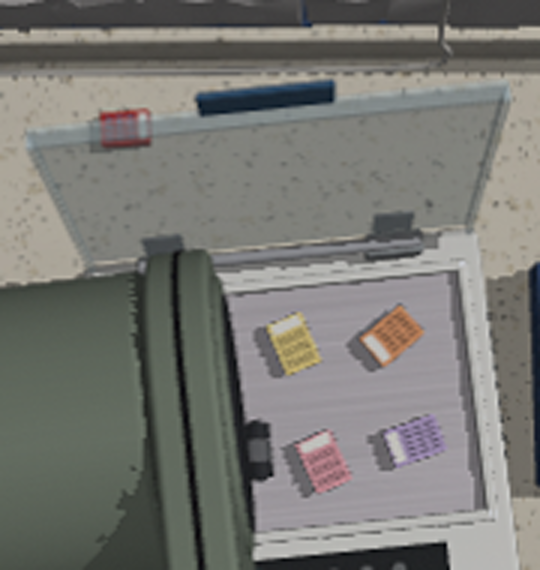

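```bash
python3 -m crank '[[[0,0.013,-0.035],0,-1],[[0,0.013,-0.04],0,-1],[[0,0.013,-0.04],0,-1],[[0,0.013,-0.04],0,-1],[[0,0.013,-0.04],0,-1],[[0,0.013,-0.038],0,-1],[[0,0,0],0,-1],[[0,0,0],0,-1]]'; python3 -c "
from h import *
go((*toW((.196,0)),.258))
cv2.imwrite('pics/s13.png',vision.snapshot('side'))"
```

```text
t: 16.75
eef_pos: [0.7108, 0.0159, 0.321]
ee_rot: [-0.704, -0.034, 0.709, -0.034]
ft_force: [0.4, 1.0, 0.3]
finger_gap: -0.0001
t 16.75 pos [0.7108 0.0159 0.321 ] plate [ 0.1919 -0.0002] F [0.4  1.01 0.32] gap -0.0001
tool y [ 0.096 -0.995 -0.001] z [-0.995 -0.096  0.008] shift tool(mm) [63.  -0.1 -4.5] zhead -174.5
```

View pics/s13.png

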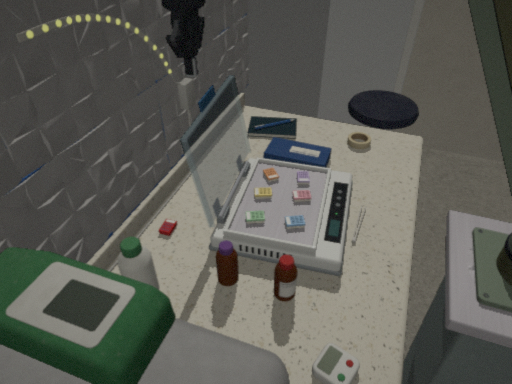

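```bash
python3 -m crank '[[[0.02,0,-0.003],0,-1],[[0.025,0,0],0,-1],[[0.015,0,0],0,-1],[[0,0,0],0,-1]]'; python3 -c "
from h import *
go((*toW((.16,0)),.258))
crop(vision.snapshot('side'),'s14',150,30,250,130,6)"
```

```text
t: 17.2
eef_pos: [0.7115, 0.0168, 0.2632]
ee_rot: [-0.704, -0.034, 0.708, -0.034]
ft_force: [0.4, 0.1, -0.0]
finger_gap: 0.0001
t 17.2 pos [0.7115 0.0168 0.2632] plate [0.1927 0.0007] F [ 0.38  0.11 -0.01] gap 0.0001
tool y [ 0.097 -0.995 -0.001] z [-0.995 -0.097  0.006] shift tool(mm) [ 5.4  0.6 32.7] zhead -174.44
```

View pics/s14.png

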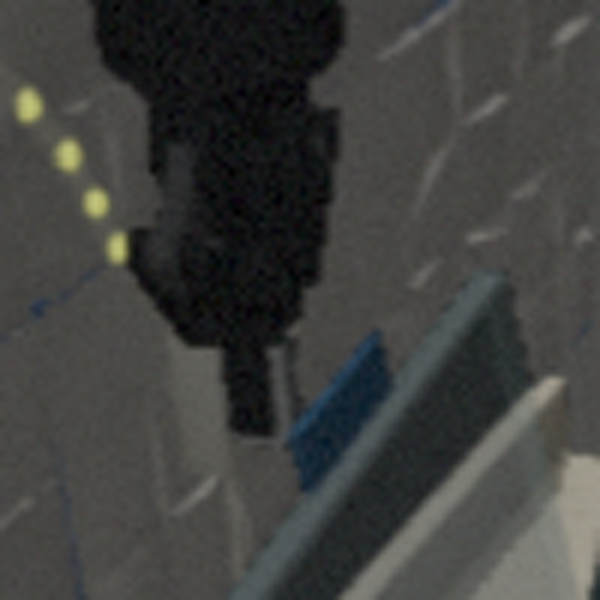

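```bash
python3 -m crank '[[[0,0,0.01],0,-1],[[0,0,0.012],0,-1],[[0,0,0.012],0,-1],[[0,0,0.012],0,-1],[[0,0,0.012],0,-1],[[0,0,0.014],0,-1],[[0.001,0,0.014],0,-1],[[0.001,0,0.014],0,-1]]'; python3 -c "
from h import *
go((*toW((.08,0)),.26))
crop(vision.snapshot('side'),'s15',150,30,300,130,5)"
```

```text
t: 18.05
eef_pos: [0.6147, 0.0069, 0.266]
ee_rot: [0.708, 0.034, -0.704, 0.034]
ft_force: [0.6, 0.6, -0.5]
finger_gap: 0.0003
t 18.05 pos [0.6147 0.0069 0.266 ] plate [0.0955 0.    ] F [ 0.61  0.58 -0.51] gap 0.0003
tool y [ 0.097 -0.995  0.001] z [-0.995 -0.097 -0.005] shift tool(mm) [ 5.9 -0.  15.5] zhead -174.46
```

View pics/s15.png

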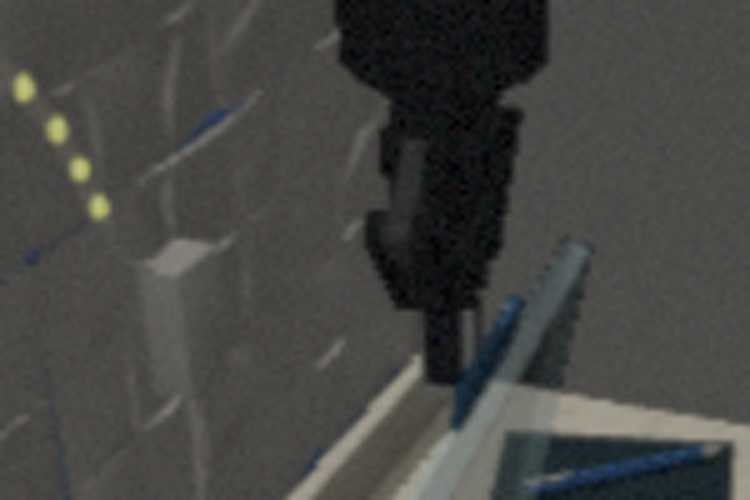

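```bash
python3 -m crank '[[[0.002,0,0.0135],0,-1],[[0.003,0,0.0135],0,-1],[[0.005,0,0.013],0,-1],[[0.0055,0,0.013],0,-1],[[0.006,0,0.012],0,-1],[[0.007,0,0.012],0,-1],[[0.007,0,0.0116],0,-1]]'; python3 -c "
from h import *
go((*toW((.0052,0)),.2274))
cv2.imwrite('pics/s16.png',vision.snapshot('side'))"
```

```text
t: 18.8
eef_pos: [0.5268, -0.0018, 0.2297]
ee_rot: [0.708, 0.034, -0.705, 0.034]
ft_force: [2.5, -0.8, 0.7]
finger_gap: 0.0002
t 18.8 pos [ 0.5268 -0.0018  0.2297] plate [ 0.0071 -0.0002] F [ 2.45 -0.83  0.73] gap 0.0002
tool y [ 0.096 -0.995  0.001] z [-0.995 -0.096 -0.004] shift tool(mm) [ 2.3 -0.2  1.9] zhead -174.47
```

View pics/s16.png

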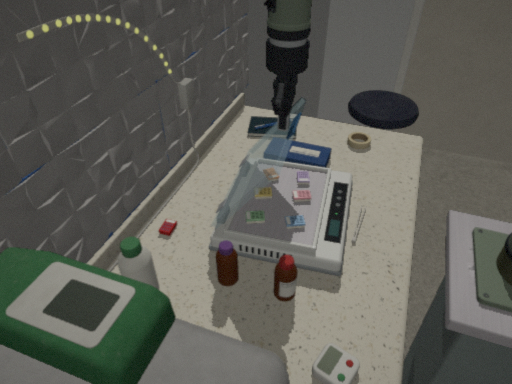

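```bash
python3 -m crank '[[[0.009,0,0.0105],0,-1],[[0.009,0,0.0105],0,-1],[[0.009,0,0.0100],0,-1],[[0.0105,0,0.0085],0,-1],[[0.011,0,0.0083],0,-1],[[0.011,0,0.0082],0,-1],[[0.012,0,0.006],0,-1],[[0.0125,0,0.006],0,-1]]'; python3 -c "
from h import *
go((*toW((-.0685,0)),.1311))"
```

```text
t: 19.65
eef_pos: [0.4597, -0.0083, 0.1451]
ee_rot: [0.707, 0.034, -0.705, 0.034]
ft_force: [0.1, -0.8, 0.7]
finger_gap: -0.0001
t 19.65 pos [ 0.4597 -0.0083  0.1451] plate [-0.0603 -0.0003] F [ 0.07 -0.8   0.69] gap -0.0001
tool y [ 0.096 -0.995  0.   ] z [-0.995 -0.096 -0.003] shift tool(mm) [14.  -0.3  8.2] zhead -174.47
```

```bash
python3 -m crank '[[[0.0125,0,0.005],0,-1],[[0.010,0,0.003],0,-1],[[0.010,0,0.003],0,-1],[[0.010,0,0.003],0,-1],[[0.008,0,0.001],0,-1],[[0.006,0,0.001],0,-1]]'; python3 -c "
from h import *
go((*toW((-.08,0)),.071))
cv2.imwrite('pics/s17.png',vision.snapshot('side'))"
```

```text
t: 20.25
eef_pos: [0.4429, -0.01, 0.0869]
ee_rot: [-0.706, -0.034, 0.706, -0.034]
ft_force: [0.2, 0.3, -0.3]
finger_gap: 0.0003
t 20.25 pos [ 0.4429 -0.01    0.0869] plate [-0.0772 -0.0003] F [ 0.22  0.25 -0.29] gap 0.0003
tool y [ 0.096 -0.995  0.   ] z [-0.995 -0.096  0.   ] shift tool(mm) [15.9 -0.3  2.8] zhead -174.48
```

View pics/s17.png

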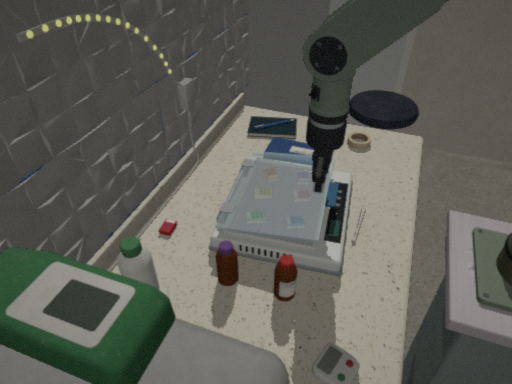

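```bash
python3 -m crank '[[[0.005,0,0],0,-1],[[0.005,0,0],0,-1],[[0.003,0,0],0,-1],[[0.002,0,0],0,-1],[[0,0,0],0,-1]]';  python3 -m crank '[[[0.001,0,0],0,-1],[[0.001,0,0],0,-1],[[0,0,0],0,-1]]'
```

```text
t: 20.8
eef_pos: [0.4429, -0.01, 0.0723]
ee_rot: [-0.706, -0.034, 0.706, -0.034]
ft_force: [-0.6, -0.0, -0.3]
finger_gap: -0.0001
t: 21.1
eef_pos: [0.4431, -0.01, 0.071]
ee_rot: [0.706, 0.034, -0.706, 0.034]
ft_force: [-2.0, 0.5, 4.3]
finger_gap: 0.0002
```

```bash
python3 -m crank '[[[0.001,0,0],0,-1],[[0,0,0],0,-1],[[0,0,0],0,-1]]';  python3 -m crank '[[[-0.01,0,0],0,-1],[[-0.04,0,0],0,-1],[[-0.045,0,0],0,-1],[[-0.045,0,0.02],0,-1],[[0,-0.02,0.04],0,-1],[[0,-0.02,0.04],0,-1]]'; python3 -c "
from h import *
go((.4,0,.071))
cv2.imwrite('pics/s18.png',vision.snapshot('side'))
crop(vision.snapshot('top'),'t18',170,140,350,320,3.3)
crop(cv2.imread('pics/s18.png'),'s18c',205,145,365,275,5)"
```

```text
t: 21.4
eef_pos: [0.4431, -0.01, 0.0709]
ee_rot: [0.707, 0.034, -0.706, 0.034]
ft_force: [-3.0, -0.7, 14.1]
finger_gap: -0.0001
t: 22.0
eef_pos: [0.3395, 0.0204, 0.211]
ee_rot: [0.708, 0.034, -0.705, 0.033]
ft_force: [0.2, 0.1, -0.2]
finger_gap: 0.0001
t 22.0 pos [0.3395 0.0204 0.211 ] plate [-0.1772  0.0398] F [ 0.18  0.13 -0.17] gap 0.0001
tool y [ 0.095 -0.996  0.   ] z [-0.996 -0.095 -0.004] shift tool(mm) [140.2  26.  -57.8] zhead -174.57
```

View pics/s18c.png

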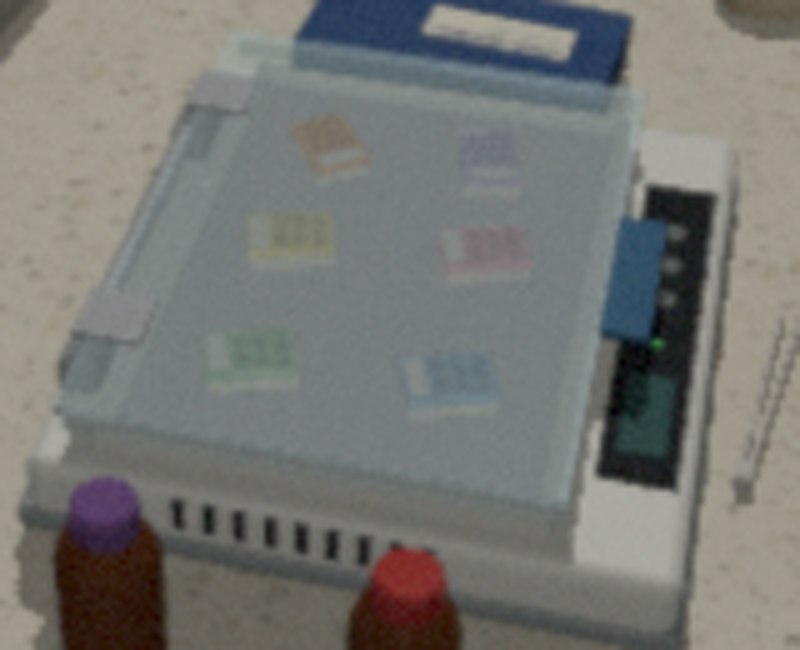

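View pics/t18.png

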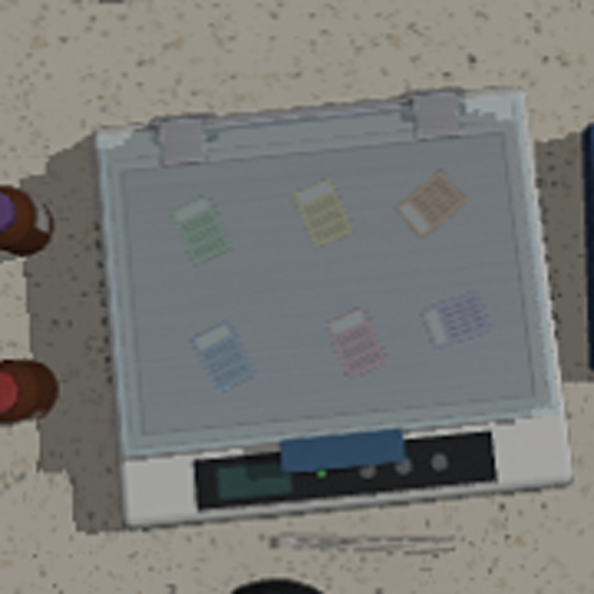

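The cover lies shut and the six blocks show flat beneath it. The closest pair in the top crop is pink (355,342) and lilac (456,318), about 68 mm apart. The bottles and box are untouched.

```bash
python3 -c "
from h import *
ctrl.hand_in()"
```

```text
the job is handed in; nothing more can be done
```

The six blocks lie in one flat layer on the plate, the cover is shut over them, and the job is handed in at about 22 s of the 64 s allowed. No verdict was reported.

**What I did:** I pushed lilac and orange sideways off the heap so they dropped flat onto the plate. I then slid each block to its place with the closed fingertips pressing lightly on top. I swung the cover down from behind its lip and pressed it home with about 14 N.

**Last checks:**
- **Blocks:** the final pictures show all six flat and well apart. The closest pair, pink and lilac, is about 68 mm between centres by a rough reading of the picture. While sliding each block, the fingertip met its top at about 60 mm above the worktop, which is right for a block resting flat on the plate.
- **Cover:** the fingertip stopped against it at 71 mm above the worktop, the fully shut height.
- **Bottles and slide box:** they look where they were at the start, judged by eye in the pictures.

**Disagreements:**
- The two cameras differed by about 6 mm on block positions. I leaned towards the side camera, which agreed with the measured fingertip position.
- The cover's starting angle looked nearer 1.75 rad than the stated 1.7, so I allowed extra clearance behind it.

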